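Lay the upright receiver down on its desk stand

ROBOT

A 7-joint arm with a two-finger parallel gripper is mounted at the origin on the work surface. World frame = base frame: x ahead of the robot, y to its left, z up, the work surface at z = 0. Lengths are in m, angles in rad, forces in N, time in s.
With the tool pointing down it reaches from about 0.425 to 0.95 m from the base axis. Payload 4.7 kg.
Tool frame: the origin (TCP) lies at the centre of the arm's flange, where the gripper is bolted on; the fingertips stand 173 mm ahead of it and the grasp point (between the pads) lies 155 mm ahead of it (manip.grasp_offset is the distance from the TCP to the grasp point, in m); z points along the fingers, y is the direction in which the jaws open and shut (so a half turn about z gives the same grasp; the last joint's range is limited). The gripper opens to 85 mm and grips with 20 to 120 N. Pads are 22 mm wide; open, the fingers measure 114 mm over their backs; the gripper's body (76 mm by 85 mm) begins 54 mm behind the grasp point. The pads swing forward as they close: fully open they stand 13 mm farther back than shut.
Start: joints at [1.292, 0.469, -0.049, 1.532, 0.024, 1.141, -0.082], TCP at [0.167, -0.654, 0.405] pointing down, gripper open.
Joint ranges: [-2.59, 2.59], [-0.33, 1.99], [-1.39, 1.29], [0.1, 2.45], [-1.04, 4.18], [0.21, 1.99], [-2.66, 2.66]. Speed limits (rad/s): [2.57, 2.57, 3.14, 3.14, 3.14, 3.14, 3.14].

INTERFACE

Orientations are given as a 3x3 rotation matrix whose columns are the frame's x, y, z axes.
In Python, from workcell import manip gives the robot as it stands.
- The arm moves only by the shell command python3 -m creep 'ROWS'. ROWS is JSON, a list of rows, each a list of 7 numbers: the shift along the world's x, y, z in mm, then the turn, a rotation vector about the world's x, y, z in degrees, then the opening, from 0 (shut) to 1 (fully open). A call has 1 to 12 rows; each row shifts and turns the commanded pose from where the row before left it; what a row does not reach is not made up. A row lasts 1/8 s, in which the tool goes at most 62.5 mm and 10.7 degrees, less where a joint would pass 70% of its speed; a pose out of reach is approached as far as the arm can. A call is refused whole if a number of a shift passes 62.5 or a number of a turn 10.7, either way. A call with a gripper value outside its range is refused whole. The fingers move at their own pace and stop on an object; the grip force is fixed at half the most. Time passes only in rows, so rows that do not move let the fingers close. It gives the time, the measured TCP pose, the force and the opening at its end, in the units of the state.
- manip.observe(): the state, without advancing time (a new reading comes with each control period).
- manip.capture(name): name is "scene" or "side" or "wrist"; returns the picture (384x512x3 uint8, red, green, blue); there is no depth.
- manip.calibration(name): a dict with "camera_matrix" (3x3 intrinsics, pixels), "extrinsics" (4x4, takes a point from world to camera coordinates). Camera axes: x right, y down, z forward; pixel columns grow to the right and rows downward; lengths in m; the calibration is good to about 2 mm. A picture is of the moment at which its call begins: read the wrist's pose just before it. calibration takes no time and is no camera call; for the wrist camera it gives the pose at the moment of the call.
- manip.close_job(): hands the job in, once; it reports no verdict.
Trained networks look in the newest picture that a camera, given by its name, has taken for a name from the list of things; names that differ only in an ending like _2 or _b are one class to them, and where a whole thing is asked for, a point or a joint stands for the part that bears it (a point fixed in the world has none). Each returns a list of dicts, best first, with "confidence" (0 to 1); they miss things now and then, are a little off and sometimes report something else, mostly with a low value. They report only what shows in the picture. A call takes as long as a camera call.
- manip.search_frame(camera, query): "point" ([column, row] in pixels, amid what is visible of it).
- manip.outline_of(camera, query): "region" (384x512 bool, what is visible of it) and "point" ([column, row] in pixels, amid what is visible of it).
The state is a dict: "t": time; "qpos": joint angles; "qd": joint speeds; "tau": joint torques, N m; "tool_pos": TCP position; "eef_rot": TCP orientation; "contact_force": force on the tool from outside, world axes, zero at the start; "moment": the same for the moment, N m; "grip_width": opening from 0.0 (shut) to 1.0 (fully open).
Only numpy, scipy, OpenCV 4.12 (cv2) and the standard library are available. Lean on these libraries where they do the work, as an engineer would, in place of code of your own. Each camera call takes 0.05 s, during which the arm holds its last target. There are 200 camera calls.

TASK

The wireless receiver has been left standing on its end on the low desk stand. Push it over with the fingers towards the open edge of the stand, easing it down gently so that it comes to lie flat on its underside, then push it along the plate until its end is square against the stand's upturned stop. Do not pick it up or squeeze it hard, and leave the other things on the desk where they are.

Things in the scene. Friction and masses are not known exactly. Their poses are not given: they have to be found in the camera images.
- receiver: Black metal box (half-rack wireless receiver), 0.48 to 0.88 kg, 200 mm long, 150 wide, 40 thick, standing on a 40 x 150 end. Origin: centre of that end. As it stands: z up its length; x across its thickness towards the stop, so -x is its underside (grey plate on it), facing the open edge, to end facing down; -y its front panel (display, knob 14 mm proud). Overbalances at 11 degrees.
- foot (a point): Middle of the receiver's lower underside edge, the 150 mm edge it turns over on: receiver frame (-20, 0, 0) mm. It stays on the plate, z = 34 mm, all through the job; it may slide.
- end_panel (a point): Centre of the 40 x 150 mm end that the receiver stands on, which goes against the stop: same point as the receiver's origin. It starts 26 to 28 mm from the stop's face (the box 6 to 8 mm), turned at most 4 degrees from square. With the receiver lying on the plate this point is 54 mm above the desk.
- stand: Bare aluminium desk stand, fixed: plate 184 mm (x) by 190 mm (y), top 34 mm above the desk, 4 thick, on two 4 mm side walls, open underneath at its -x edge. Origin on the desk under its centre; +x points to the stop. The open edge (x = -92 mm) looks to the robot's right (-y). Lying home the receiver overhangs it by 20 mm, lying where it stood by up to 70, so fingers fit under its end.
- stop (a point): Upturned lip along the plate's far edge, the stop: 190 mm long, 32 mm high above the plate, 4 mm thick. The point is the middle of its face that looks towards the receiver, stand frame (88, 0, 50) mm.
- duster: Blue air-duster can standing behind the stop, 66 mm diameter, 193 mm tall; origin at the centre of its foot. Leave alone.
- tape: Roll of black tape lying flat behind the stop, 110 mm diameter, 48 mm high; origin at the centre of its underside. Leave alone.
- pack_a: Black bodypack transmitter 90 x 62 x 22 mm with a 55 mm aerial along +x, on a flat black pouch (150 x 110 x 6 mm) at the left, near the robot; origin at the centre of its underside. Leave alone.
- pack_b: The same kind of bodypack on a pouch at the right, near the robot. Leave alone.
- screwdriver: Screwdriver, 190 mm long, lying at the right; origin under its middle. Leave alone.
- batteries: Orange battery box 75 x 75 mm, 50 mm high, with batteries standing in it, at the left; origin at the centre of its underside. Leave alone.

How it is judged:
By the outcome, as a careful person would: the job done as asked, in the order asked, and still so for the second after the job is handed in, with the robot touching nothing.
It also fails if it takes over 70 s, if anything falls off the work surface, if the arm or the gripper's body presses on something with over 40 N, if the wrist force passes 120 N, or if a joint passes its speed limit or range.

## Working session

There is one attempt and no reset: what is moved stays moved. The work goes in short steps, Python scripts to look and compute and a shell command to move; the robot and the scene stay as the last step left them, time stands still between calls to the robot, and variables do not carry over. Pictures are saved under pics/ and viewed, about 8 in all and at most 12, crops included, and the job is handed in when it is done.

```bash
mkdir -p pics; cat > h.py <<'E'
import numpy as np, cv2
from workcell import manip
def cal(n):
    c=manip.calibration(n); return np.array(c["camera_matrix"]),np.array(c["extrinsics"])
def proj(n,P):
    K,E=cal(n); p=np.atleast_2d(P)@E[:3,:3].T+E[:3,3]; q=p@K.T; return q[:,:2]/q[:,2:]
def onz(n,uv,z):
    K,E=cal(n); R,t=E[:3,:3],E[:3,3]; c=-R.T@t
    d=R.T@np.linalg.inv(K)@np.array([uv[0],uv[1],1.]); return c+d*(z-c[2])/d[2]
def save(n,f):
    im=manip.capture(n); cv2.imwrite(f,im[:,:,::-1]); return im
E
python3 - <<'E'
from h import *
s=manip.observe(); print(s)
a=save("scene","pics/a.png");b=save("side","pics/b.png")
for n in("scene","side"):
    K,E=cal(n); print(n,K.round(0).tolist(),(-E[:3,:3].T@E[:3,3]).round(3),E[2,:3].round(2))
    for q in("receiver","stand","duster","tape","pack_a","screwdriver","batteries"):
        print(q,[(np.round(r["point"]),round(r["confidence"],2)) for r in manip.search_frame(n,q)[:2]])
E
```

```text
{'t': 0.0, 'qpos': array([ 1.29209932,  0.46946282, -0.04860825,  1.53370142,  0.02410303,
        1.14100565, -0.08233512]), 'qd': array([-4.24011863e-05,  1.63939788e-03,  1.34364864e-03,  2.23240636e-04,
       -1.82012307e-04, -1.46053495e-03,  4.05884989e-04]), 'tau': array([ 1.55893931e-04, -5.10307896e+01, -4.67807637e-02, -2.37706840e+01,
        1.05408274e-02,  7.57460803e-03,  5.49616416e-06]), 'tool_pos': array([ 0.16683274, -0.6538037 ,  0.40364354]), 'eef_rot': array([[ 9.68960177e-01,  2.47216224e-01, -5.60407602e-04],
       [ 2.47216850e-01, -9.68958295e-01,  1.91091248e-03],
       [-7.06030251e-05, -1.99014030e-03, -9.99998017e-01]]), 'contact_force': array([0.62227227, 0.39870806, 0.20908357]), 'moment': array([-0.05945767, -0.02914363, -0.00745229]), 'grip_width': 0.9958152689657527}
scene [[379.0, 0.0, 263.0], [0.0, 379.0, 196.0], [0.0, 0.0, 1.0]] [ 1.1   -0.148  0.978] [-0.54  0.16 -0.83]
receiver [(array([307., 199.]), 0.67), (array([381., 206.]), 0.21)]
stand [(array([276., 226.]), 0.94)]
duster [(array([381., 208.]), 0.59)]
tape [(array([338., 217.]), 0.56)]
pack_a [(array([169., 198.]), 0.92), (array([330., 154.]), 0.71)]
screwdriver [(array([130., 198.]), 0.73), (array([307., 198.]), 0.68)]
batteries [(array([369., 168.]), 0.9)]
side [[425.0, 0.0, 256.0], [0.0, 425.0, 187.0], [0.0, 0.0, 1.0]] [1.288 0.018 1.005] [-0.63  0.01 -0.77]
receiver [(array([287., 191.]), 0.62), (array([336., 160.]), 0.45)]
stand [(array([258., 213.]), 0.71)]
duster [(array([368., 218.]), 0.61), (array([326., 221.]), 0.46)]
tape [(array([326., 218.]), 0.9)]
pack_a [(array([172., 164.]), 0.95), (array([335., 159.]), 0.73)]
screwdriver [(array([136., 159.]), 0.75)]
batteries [(array([374., 180.]), 0.69)]
```

View pics/a.png

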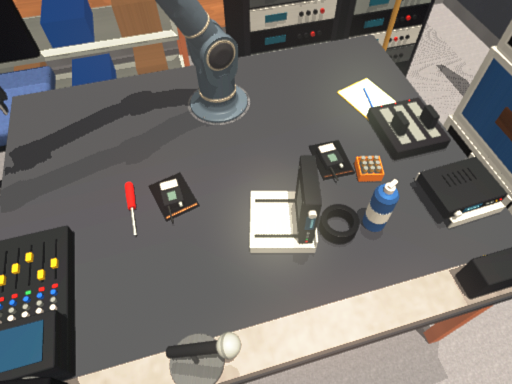

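View pics/b.png

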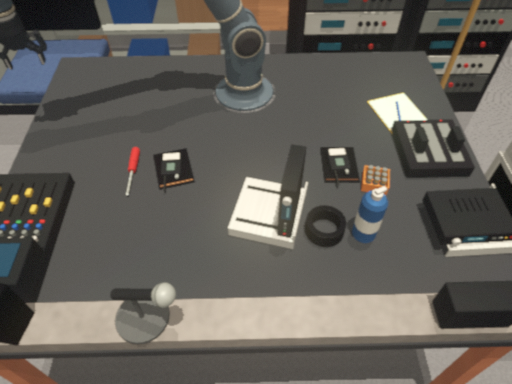

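The scene view shows the receiver upright at about (308,200), near the right-hand stop of the stand. The open edge is to the left. The tape is at (338,222) and the duster at (381,208), both behind the stop. Next I'll fit poses to the network outlines in both views.

```bash
cat > fit.py <<'E'
from h import *
from scipy.optimize import minimize
def box(x0,x1,y0,y1,z0,z1): return np.array([[x,y,z] for x in(x0,x1) for y in(y0,y1) for z in(z0,z1)])/1000.
SB=[box(-92,92,-95,95,30,34),box(88,92,-95,95,34,66),box(-92,92,-95,-91,0,30),box(-92,92,91,95,0,30)]
def rz(a): c,s=np.cos(a),np.sin(a); return np.array([[c,-s,0],[s,c,0],[0,0,1]])
def ry(a): c,s=np.cos(a),np.sin(a); return np.array([[c,0,s],[0,1,0],[-s,0,c]])
def w_stand(P,p): return P@rz(p[2]).T+[p[0],p[1],0]
def fill(n,boxes,S=4):
    m=np.zeros((384*S,512*S),np.uint8)
    for b in boxes:
        h=cv2.convexHull(((proj(n,b)+.5)*S).astype(np.float32)); cv2.fillConvexPoly(m,h.astype(np.int32),255)
    return cv2.resize(m,(512,384),interpolation=cv2.INTER_AREA)/255.
RB=box(-20,20,-75,75,0,200)
def rec(p): # p: sx,sy,syaw, xr,yr,yawr
    return w_stand(RB@rz(p[5]).T+[p[3],p[4],.034],p)
E
python3 - <<'E'
from fit import *
M={}
for n in("scene","side"):
    im=manip.capture(n); ms=[]
    for q in("stand","receiver"):
        r=manip.outline_of(n,q)[0]; ms.append(r["region"]); print(n,q,r["confidence"],r["region"].sum())
    M[n]=(im,*ms)
g=lambda m:cv2.GaussianBlur(m.astype(float),(0,0),1.2)
def cost(p):
    c=0
    for n in M:
        r=fill(n,[rec(p)]);s=fill(n,[w_stand(b,p) for b in SB])*(1-r)
        c+=((g(r)-g(M[n][2]))**2).sum()+((g(s)-g(M[n][1]))**2).sum()
    return c+((p[3]-.061)/.001)**2*3
s0=onz("scene",(280,222),.034); best=None
for yaw in(1.3,1.5,1.7):
    p0=np.array([s0[0],s0[1],yaw,.061,0,0]); sim=np.vstack([p0]+[p0+d for d in np.diag([.02,.02,.1,.002,.015,.06])])
    o=minimize(cost,p0,method="Nelder-Mead",options=dict(initial_simplex=sim,maxiter=350,xatol=1e-5,fatol=.1))
    print(o.fun,o.x.round(4)); best=o if best is None or o.fun<best.fun else best
p=best.x; np.save("p.npy",p)
for q in ([-.092,0],[.088,0]): print(w_stand(np.array([q+[.034]]),p).round(4))
print("rec centre",rec(p).mean(0).round(4),"yaw deg",np.degrees([p[2],p[5]]).round(2))
outs=[]
for n in M:
    v=cv2.resize(M[n][0][130:270,220:420,::-1],None,fx=4,fy=4,interpolation=cv2.INTER_CUBIC)
    for b,c in [(b,(0,255,0)) for b in [w_stand(b,p) for b in SB]]+[(rec(p),(0,0,255))]:
        h=cv2.convexHull(((proj(n,b)+.5-[220,130])*4).astype(np.float32)).astype(int); cv2.polylines(v,[h],1,c,1)
    outs.append(v[:, :])
cv2.imwrite("pics/c.png",cv2.resize(np.hstack(outs),(800,280)) if 0 else cv2.resize(np.vstack(outs),(428,600)))
# duster/tape
for q in("duster","tape"):
    for n in M: print(q,n,[ (onz(n,r["point"],.1 if q=="duster" else .03).round(3),round(r["confidence"],2)) for r in manip.search_frame(n,q)[:1]])
E
```

```text
scene stand 0.73 2945
scene receiver 0.6 1920
side stand 0.96 3087
side receiver 0.66 1760
99.33789871133307 [ 0.5674  0.0667  1.298   0.061  -0.0092  0.0305]Traceback (most recent call last):
  File "<stdin>", line 18, in <module>
    res = _minimize_neldermead(fun, x0, args, callback, bounds=bounds,
                               **options)
    fxr = func(xr)
    fx = function(np.copy(x), *(wrapper_args + args))
  File "<stdin>", line 12, in cost
  File "fit.py", line 11, in fill
    h=cv2.convexHull(((proj(n,b)+.5)*S).astype(np.float32)); cv2.fillConvexPoly(m,h.astype(np.int32),255)
                       ~~~~^^^^^
  File "h.py", line 6, in proj
    K,E=cal(n); p=np.atleast_2d(P)@E[:3,:3].T+E[:3,3]; q=p@K.T; return q[:,:2]/q[:,2:]
        ~~~^^^
  File "h.py", line 4, in cal
    c=manip.calibration(n); return np.array(c["camera_matrix"]),np.array(c["extrinsics"])
ValueError: time passes only in moves, steps and waits
```

```bash
sed -i 's/^def cal(n):/C={}\ndef cal(n):\n    if n!="wrist":\n        if n not in C: C[n]=cal0(n)\n        return C[n]\n    return cal0(n)\ndef cal0(n):/' h.py
python3 - <<'E'
from fit import *
M={}
for n in("scene","side"):
    im=manip.capture(n); M[n]=(im,*[manip.outline_of(n,q)[0]["region"] for q in("stand","receiver")])
g=lambda m:cv2.GaussianBlur(m.astype(float),(0,0),1.2)
def cost(p):
    c=0
    for n in M:
        r=fill(n,[rec(p)]);s=fill(n,[w_stand(b,p) for b in SB])*(1-r)
        c+=((g(r)-g(M[n][2]))**2).sum()+((g(s)-g(M[n][1]))**2).sum()
    return c+((p[3]-.061)/.001)**2*3
for st in ([.5674,.0667,1.298,.061,-.0092,.0305],):
    p0=np.array(st); sim=np.vstack([p0]+[p0+d for d in np.diag([.01,.01,.05,.001,.01,-.04])])
    best=minimize(cost,p0,method="Nelder-Mead",options=dict(initial_simplex=sim,maxiter=300,xatol=1e-5,fatol=.1))
p=best.x; np.save("p.npy",p); print(best.fun,p.round(4))
for q in ([-.092,0],[.088,0]): print(w_stand(np.array([q+[.034]]),p).round(4))
print("rec centre",rec(p).mean(0).round(4),"yaw deg",np.degrees([p[2],p[5]]).round(2))
outs=[]
for n in M:
    v=cv2.resize(M[n][0][130:270,220:420,::-1],None,fx=4,fy=4,interpolation=cv2.INTER_CUBIC)
    for b,c in [(w_stand(b,p),(0,255,0)) for b in SB]+[(rec(p),(0,0,255))]:
        h=cv2.convexHull(((proj(n,b)+.5-[220,130])*4).astype(np.float32)).astype(int); cv2.polylines(v,[h],1,c,1)
    outs.append(v)
cv2.imwrite("pics/c.png",cv2.resize(np.vstack(outs),(428,600),interpolation=cv2.INTER_AREA))
for q in("duster","tape"):
    for n in M: print(q,n,[ (onz(n,r["point"],.1 if q=="duster" else .03).round(3),round(r["confidence"],2)) for r in manip.search_frame(n,q)[:1]])
E
```

```text
3822.279935715287 [ 0.5669  0.0663  1.2976  0.0611 -0.0106  0.0018]
[[ 0.542  -0.0223  0.034 ]]
[[0.5906 0.151  0.034 ]]
rec centre [0.5936 0.1222 0.134 ] yaw deg [74.35  0.1 ]
duster scene [(array([0.647, 0.321, 0.1  ]), 0.98)]
duster side [(array([0.645, 0.327, 0.1  ]), 0.62)]
tape scene [(array([0.649, 0.195, 0.03 ]), 0.61)]
tape side [(array([0.609, 0.224, 0.03 ]), 0.59)]
```

View pics/c.png

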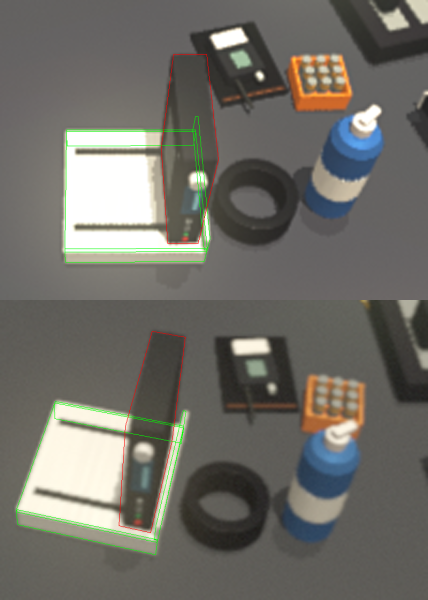

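The box lines match both pictures. The low-cost fit puts the stand at (0.567, 0.067) with yaw 74.4°, and the receiver upright at about (0.593, 0.123). I'll straddle its top with open jaws and approach high. First I'll test in the air that the tool can tilt.

```bash
python3 -c "
import numpy as np; np.save('p.npy',[.5674,.0667,1.298,.061,-.0092,.0305])"
python3 -m creep '[[40,40,10,0,0,9.4,1],[40,40,10,0,0,9.4,1],[40,40,10,0,0,9.4,1],[40,40,10,0,0,9.4,1],[40,40,10,0,0,9.4,1],[40,40,10,0,0,9.4,1],[40,40,10,0,0,9.4,1],[40,40,10,0,0,9.4,1]]'
python3 -m creep '[[13,50,0,0,0,9.4,1],[13,50,0,0,0,9.4,1],[13,50,0,0,0,9.4,1],[13,50,0,0,0,9.4,1],[13,50,0,0,0,9.4,1],[0,0,0,0,0,9.4,1],[0,0,0,0,0,9.4,1],[0,0,0,0,0,9.4,1]]'
python3 -c "
from h import *
s=manip.observe();print(s['t'],s['tool_pos'],s['eef_rot'].round(3),s['qpos'].round(2))"
```

```text
t: 2.6
tool_pos: [0.4879, -0.3327, 0.4854]
eef_rot: [[0.003, 1.0, 0.001], [1.0, -0.003, -0.001], [-0.001, 0.001, -1.0]]
contact_force: [0.7, -0.7, -0.8]
grip_width: 0.997
t: 3.6
tool_pos: [0.5519, -0.0839, 0.4848]
eef_rot: [[-0.966, 0.258, 0.0], [0.258, 0.966, -0.0], [-0.0, -0.0, -1.0]]
contact_force: [0.5, 0.2, 0.6]
grip_width: 0.998
3.6 [ 0.55188599 -0.08391818  0.48480731] [[-0.966  0.258  0.   ]
 [ 0.258  0.966 -0.   ]
 [-0.    -0.    -1.   ]] [ 0.72  0.31 -0.82  1.67  0.24  1.26  1.16]
```

```bash
python3 -m creep '[[-7,-20,-15,9.63,-2.6,0,1],[-7,-20,-15,9.63,-2.6,0,1],[-7,-20,-15,9.63,-2.6,0,1],[-7,-20,-15,9.63,-2.6,0,1],[-7,-20,-15,9.63,-2.6,0,1],[-7,-20,-15,9.63,-2.6,0,1],[-7,-15,-15,9.63,-2.6,0,1],[0,0,0,9.63,-2.6,0,1],[0,0,0,0,0,0,1]]'
python3 -c "
from h import *
s=manip.observe();print(s['t'],s['tool_pos'],s['eef_rot'].round(3),s['qpos'].round(2))"
```

```text
t: 4.72
tool_pos: [0.5026, -0.2207, 0.3779]
eef_rot: [[-0.965, 0.052, 0.258], [0.263, 0.168, 0.95], [0.006, 0.985, -0.175]]
contact_force: [0.6, 0.4, 0.2]
grip_width: 0.999
4.725 [ 0.50256781 -0.22072924  0.37788153] [[-0.965  0.052  0.258]
 [ 0.263  0.168  0.95 ]
 [ 0.006  0.985 -0.175]] [ 1.37  0.83 -1.22  1.84 -0.71  1.1   1.97]
```

```bash
python3 -m creep '[[11,25,20,-9.63,2.6,0,1],[11,25,20,-9.63,2.6,0,1],[11,25,20,-9.63,2.6,0,1],[11,25,12,-9.63,2.6,0,1],[11,60,0,-9.63,2.6,0,1],[11,60,0,-9.63,2.6,0,1],[11,60,0,-9.63,2.6,0,1],[11,60,0,-9.63,2.6,0,1],[0,4,0,0,0,0,1]]'
cat > plan.py <<'E'
from h import *
import sys
u=np.array([.259,.966,0]);z=np.array([0,0,1.]);F=np.array([.5873,.1037,.034])
H,L,D=float(sys.argv[1])*42.5/1000,.168,.025
dphi=lambda t: max(0,(t-50)*.45)   # tool lags box
def tcp(t,F=F):
    f=np.radians(t-dphi(t)); t=np.radians(t)
    e=-np.sin(t)*u+np.cos(t)*z; d=np.sin(f)*u-np.cos(f)*z; j=np.cos(f)*u+np.sin(f)*z
    return F+.2*e+(D-L)*d+H*j
if __name__=="__main__":
    s=manip.observe(); R=s['eef_rot']; phi=np.degrees(np.arctan2(R[:,2]@u,-R[2,2]))
    print('t',s['t'],'tcp',(s['tool_pos']*1e3).round(1),'phi',phi.round(1),'F',s['contact_force'].round(1),'g',round(s['grip_width'],3),'q',s['qpos'].round(2))
    for t in range(0,91,10): print(t,round(t-dphi(t),1),(tcp(t)*1e3).round(1),(1e3*(tcp(t+10)-tcp(t))/4).round(1))
E
python3 plan.py .6; python3 - <<'E'
from h import *
im=save("wrist","pics/d.png")
E
```

```text
t: 5.85
tool_pos: [0.5881, 0.1367, 0.4549]
eef_rot: [[-0.969, 0.246, 0.006], [0.246, 0.969, 0.002], [-0.005, 0.003, -1.0]]
contact_force: [-1.2, 0.2, 0.2]
grip_width: 1.002
t 5.85 tcp [588.1 136.7 454.9] phi 0.2 F [-1.2  0.2  0.2] g 1.002 q [ 0.25  0.4  -0.74  1.62  0.29  1.22  0.78]
0 0 [593.9 128.3 377. ] [ -3.9 -14.5  -0.2]
10 10 [578.4  70.4 376.2] [ -3.8 -14.2  -2.8]
20 20 [563.1  13.5 365. ] [ -3.6 -13.5  -5.3]
30 30 [548.6 -40.6 343.8] [ -3.3 -12.4  -7.7]
40 40 [535.3 -90.4 313.1] [ -2.9 -11.   -9.8]
50 50 [ 523.5 -134.3  274. ] [-2.  -7.3 -9.5]
60 55.5 [ 515.7 -163.5  236. ] [ -1.6  -5.8 -10.5]
70 61.0 [ 509.4 -186.7  194. ] [ -1.1  -4.2 -11.2]
80 66.5 [ 505.  -203.4  149.1] [ -0.7  -2.5 -11.7]
90 72.0 [ 502.3 -213.3  102.4] [ -0.2  -0.7 -11.8]
```

View pics/d.png

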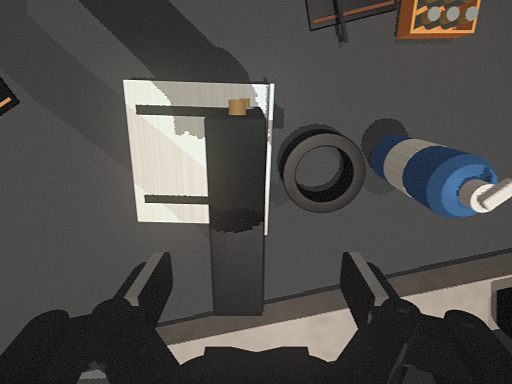

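```bash
python3 - <<'E'
from fit import *
p=np.load("p.npy"); s=manip.observe()
im=cv2.imread("pics/d.png")
r=rec(p); print(np.c_[RB*1000,proj("wrist",r).round(0)])
tip=s['tool_pos']+s['eef_rot']@np.array([[0,y,.165] for y in(-.0425,.0425)]).T.T[0] if 0 else None
for y in(-.0425,0,.0425): print('tip',y,proj("wrist",s['tool_pos']+s['eef_rot']@np.array([0,y,.160])).round(0))
for b in SB[:2]: print(proj("wrist",w_stand(b,p)).round(0).tolist())
K,E=cal("wrist"); print((-E[:3,:3].T@E[:3,3]).round(3))
E
```

```text
[[-20. -75.   0. 238. 216.]
 [-20. -75. 200. 223. 315.]
 [-20.  75.   0. 234. 106.]
 [-20.  75. 200. 211. 117.]
 [ 20. -75.   0. 266. 216.]
 [ 20. -75. 200. 274. 314.]
 [ 20.  75.   0. 265. 106.]
 [ 20.  75. 200. 276. 116.]]
tip -0.0425 [[175. 268.]]
tip 0 [[260. 268.]]
tip 0.0425 [[344. 268.]]
[[144.0, 220.0], [143.0, 221.0], [129.0, 79.0], [127.0, 79.0], [271.0, 222.0], [271.0, 223.0], [277.0, 82.0], [277.0, 82.0]]
[[269.0, 223.0], [270.0, 233.0], [274.0, 82.0], [275.0, 81.0], [271.0, 223.0], [273.0, 233.0], [277.0, 82.0], [279.0, 81.0]]
[0.51  0.151 0.422]
```

The wrist view shows the box's top face between the pads, spanning about cols 209–266, which is 9 px left of the prediction. So the box sits roughly 4–6 mm nearer the open edge than the fit says. I'll shift for that and descend with the jaws open.

```bash
sed -i 's/F=np.array(\[.*\])/F=np.array([.5863,.0998,.034])/' plan.py; python3 -m creep '[[4,-18,0,0,0,0,1],[0,0,-20,0,0,0,1],[0,0,-20,0,0,0,1],[0,0,-20,0,0,0,1],[0,0,-18,0,0,0,1],[0,0,0,0,0,0,1],[0,0,0,0,0,0,1]]'
python3 - <<'E'
from h import *
im=save("wrist","pics/e.png")
E
```

```text
t: 6.78
tool_pos: [0.5951, 0.1073, 0.3742]
eef_rot: [[-0.965, 0.263, 0.001], [0.263, 0.965, 0.001], [-0.001, 0.001, -1.0]]
contact_force: [0.1, -0.6, 0.5]
grip_width: 0.993
```

View pics/e.png

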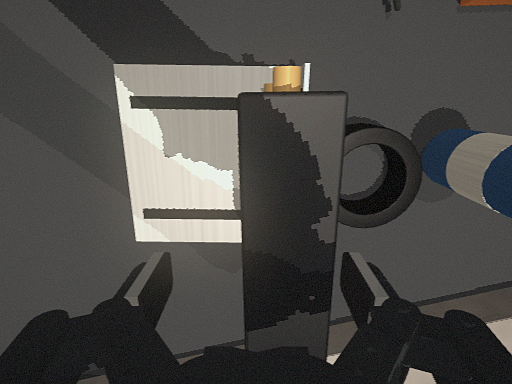

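The box's top now spans cols 243–334 and the pads are centred at about 259, so the box is about 12 mm towards the stop from the jaw centre. I'll shift 10 mm that way and close to 0.6, which leaves slack of about ±5 mm.

```bash
sed -i 's/F=np.array(\[.*\])/F=np.array([.5868,.1018,.034])/' plan.py; python3 -m creep '[[3,10,0,0,0,0,1],[0,0,0,0,0,0,1],[0,0,0,0,0,0,0.7],[0,0,0,0,0,0,0.6],[0,0,0,0,0,0,0.6],[0,0,0,0,0,0,0.6]]'; python3 plan.py .6 | head -2
```

```text
t: 7.58
tool_pos: [0.5979, 0.1168, 0.3737]
eef_rot: [[-0.965, 0.264, -0.0], [0.264, 0.965, -0.0], [0.0, -0.0, -1.0]]
contact_force: [0.0, 0.2, -1.2]
grip_width: 0.598
t 7.575 tcp [597.9 116.8 373.7] phi -0.0 F [ 0.   0.2 -1.2] g 0.598 q [ 0.25  0.48 -0.7   1.7   0.34  1.09  0.74]
0 0 [593.4 126.4 377. ] [ -3.9 -14.5  -0.2]
```

```bash
python3 -m creep '[[-4,-12,0.5,2.42,-0.65,0,0.6],[-4,-12,0.5,2.42,-0.65,0,0.6],[-4,-12,0.5,2.42,-0.65,0,0.6],[-4,-12,0.5,2.42,-0.65,0,0.6],[-3.8,-14.2,-2.2,2.42,-0.65,0,0.6],[-3.8,-14.2,-2.5,2.42,-0.65,0,0.6],[-3.8,-14.2,-2.8,2.42,-0.65,0,0.6],[-3.8,-14.2,-3.2,2.42,-0.65,0,0.6],[0,0,0,0,0,0,0.6],[0,0,0,0,0,0,0.6]]'; python3 plan.py .6; python3 -c "
from h import *
im=save('side','pics/f.png'); cv2.imwrite('pics/f.png',cv2.resize(im[60:320,130:430,::-1],None,fx=2,fy=2))"
```

```text
t: 8.82
tool_pos: [0.5669, 0.0126, 0.3653]
eef_rot: [[-0.965, 0.248, 0.089], [0.263, 0.906, 0.331], [0.001, 0.343, -0.939]]
contact_force: [0.3, -0.1, 0.1]
grip_width: 0.602
t 8.825 tcp [566.9  12.6 365.3] phi 20.0 F [ 0.3 -0.1  0.1] g 0.602 q [ 0.65  0.47 -0.88  1.84  0.05  0.85  1.13]
0 0 [593.4 126.4 377. ] [ -3.9 -14.5  -0.2]
10 10 [577.9  68.5 376.2] [ -3.8 -14.2  -2.8]
20 20 [562.6  11.6 365. ] [ -3.6 -13.5  -5.3]
30 30 [548.1 -42.5 343.8] [ -3.3 -12.4  -7.7]
40 40 [534.8 -92.3 313.1] [ -2.9 -11.   -9.8]
50 50 [ 523.  -136.2  274. ] [-2.  -7.3 -9.5]
60 55.5 [ 515.2 -165.4  236. ] [ -1.6  -5.8 -10.5]
70 61.0 [ 508.9 -188.6  194. ] [ -1.1  -4.2 -11.2]
80 66.5 [ 504.5 -205.3  149.1] [ -0.7  -2.5 -11.7]
90 72.0 [ 501.8 -215.2  102.4] [ -0.2  -0.7 -11.8]
```

View pics/f.png

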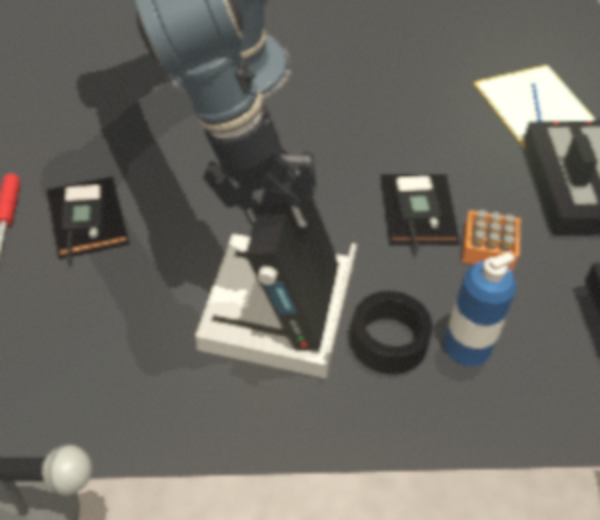

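The box leans about 20° between the fingers with almost no force on the tool, so I continue.

```bash
python3 -m creep '[[-3.6,-13.7,-4.4,2.42,-0.65,0,0.6],[-3.6,-13.6,-5,2.42,-0.65,0,0.6],[-3.6,-13.4,-5.6,2.42,-0.65,0,0.6],[-3.6,-13.2,-6.2,2.42,-0.65,0,0.6],[-3.4,-12.8,-6.8,2.42,-0.65,0,0.6],[-3.4,-12.6,-7.4,2.42,-0.65,0,0.6],[-3.3,-12.2,-8,2.42,-0.65,0,0.6],[-3.2,-12,-8.6,2.42,-0.65,0,0.6],[0,0,0,0,0,0,0.6],[0,0,0,0,0,0,0.6]]'; python3 plan.py .6|head -1
```

```text
t: 10.12
tool_pos: [0.5394, -0.0905, 0.3136]
eef_rot: [[-0.965, 0.201, 0.167], [0.262, 0.738, 0.622], [0.002, 0.644, -0.765]]
contact_force: [-0.0, -1.7, -0.4]
grip_width: 0.601
t 10.125 tcp [539.4 -90.5 313.6] phi 40.1 F [-0.  -1.7 -0.4] g 0.601 q [ 1.03  0.66 -1.09  1.92 -0.17  0.74  1.51]
```

```bash
python3 -m creep '[[-3,-11.5,-9,2.42,-0.65,0,0.6],[-3,-11.1,-9.5,2.42,-0.65,0,0.6],[-2.9,-10.8,-10.1,2.42,-0.65,0,0.6],[-2.8,-10.5,-10.5,2.42,-0.65,0,0.6],[-2,-7.6,-9.2,1.33,-0.36,0,0.6],[-2,-7.4,-9.4,1.33,-0.36,0,0.6],[-1.9,-7.2,-9.6,1.33,-0.36,0,0.6],[-1.9,-7,-9.8,1.33,-0.36,0,0.6],[0,0,0,0,0,0,0.6],[0,0,0,0,0,0,0.6]]'; python3 plan.py .6|head -1;  python3 -c "
from h import *
im=save('scene','pics/g.png'); cv2.imwrite('pics/g.png',cv2.resize(im[60:320,130:430,::-1],None,fx=2,fy=2))"
```

```text
t: 11.38
tool_pos: [0.5196, -0.1642, 0.2362]
eef_rot: [[-0.965, 0.15, 0.214], [0.261, 0.544, 0.797], [0.003, 0.826, -0.564]]
contact_force: [0.7, -2.5, -1.7]
grip_width: 0.598
t 11.375 tcp [ 519.6 -164.2  236.2] phi 55.7 F [ 0.7 -2.5 -1.7] g 0.598 q [ 1.21  0.94 -1.16  1.94 -0.21  0.73  1.74]
```

View pics/g.png

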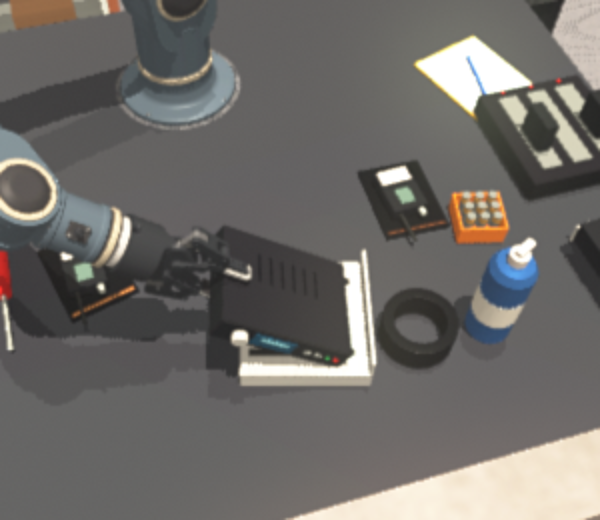

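The box leans about 60° and rests on the lower finger, with its foot still on the plate. I'll check the clearance to pack_b before going lower.

```bash
python3 -c "
from h import *
print(onz('scene',(173,196),.02),onz('scene',(130,198),.01),onz('side',(172,164),.02), onz('scene',(197,207),.006),onz('scene',(170,219),.03))
K,E=cal('wrist');print(-E[:3,:3].T@E[:3,3])"
```

```text
[ 0.39711836 -0.22830158  0.02      ] [ 0.3611723  -0.35725887  0.01      ] [ 0.37971886 -0.22663168  0.02      ] [ 0.44717006 -0.16531076  0.006     ] [ 0.48274965 -0.24774301  0.03      ]
[ 0.44756331 -0.12009359  0.21842847]
```

```bash
sed -i 's/^dphi=.*/dphi=lambda t: max(0,(t-50)*.45) if t<=60 else 4.5+(t-60)*.65/; s/L,D=float(sys.argv\[1\])\*42.5\/1000,.168,.025/L,D=float(sys.argv[1])*42.5\/1000,.166,.022/' plan.py; python3 plan.py .75
```

```text
t 11.425 tcp [ 519.6 -164.1  236.4] phi 55.6 F [-0.9 -1.7 -1. ] g 0.604 q [ 1.21  0.94 -1.16  1.94 -0.21  0.73  1.74]
0 0 [595.1 132.6 378. ] [ -3.9 -14.5   0.1]
10 10 [579.5  74.4 378.3] [ -3.8 -14.3  -2.5]
20 20 [564.1  17.1 368.2] [ -3.7 -13.7  -5.1]
30 30 [549.4 -37.7 347.9] [ -3.4 -12.6  -7.5]
40 40 [535.9 -88.2 318. ] [ -3.  -11.2  -9.6]
50 50 [ 523.9 -133.   279.5] [-2.  -7.4 -9.4]
60 55.5 [ 515.9 -162.7  241.8] [-1.4 -5.1 -9.5]
70 59.0 [ 510.4 -183.1  203.9] [ -1.   -3.6 -10.1]
80 62.5 [ 506.5 -197.6  163.5] [ -0.6  -2.1 -10.5]
90 66.0 [ 504.3 -206.   121.7] [ -0.1  -0.5 -10.5]
```

```bash
python3 -m creep '[[-1.4,-5,-7.6,0.85,-0.23,0,0.63],[-1.4,-4.9,-8,0.85,-0.23,0,0.66],[-1.3,-4.7,-8.3,0.85,-0.23,0,0.69],[-1.2,-4.4,-8.6,0.85,-0.23,0,0.72],[-1.1,-4.2,-9.9,0.85,-0.23,0,0.75],[-1,-3.8,-10.1,0.85,-0.23,0,0.75],[-0.9,-3.4,-10.1,0.85,-0.23,0,0.75],[-0.8,-3.1,-10.3,0.85,-0.23,0,0.75],[0,0,0,0,0,0,0.75],[0,0,0,0,0,0,0.75]]'; python3 plan.py .75|head -1;  python3 -c "
from h import *
im=save('scene','pics/i.png'); cv2.imwrite('pics/i.png',cv2.resize(im[100:300,150:350,::-1],None,fx=3,fy=3))"
```

```text
t: 12.68
tool_pos: [0.5106, -0.1982, 0.1632]
eef_rot: [[-0.965, 0.123, 0.231], [0.262, 0.442, 0.858], [0.003, 0.888, -0.459]]
contact_force: [-0.0, -1.4, -3.6]
grip_width: 0.752
t 12.675 tcp [ 510.6 -198.2  163.2] phi 62.7 F [-0.  -1.4 -3.6] g 0.752 q [ 1.26  1.13 -1.13  1.92 -0.18  0.73  1.86]
```

View pics/i.png

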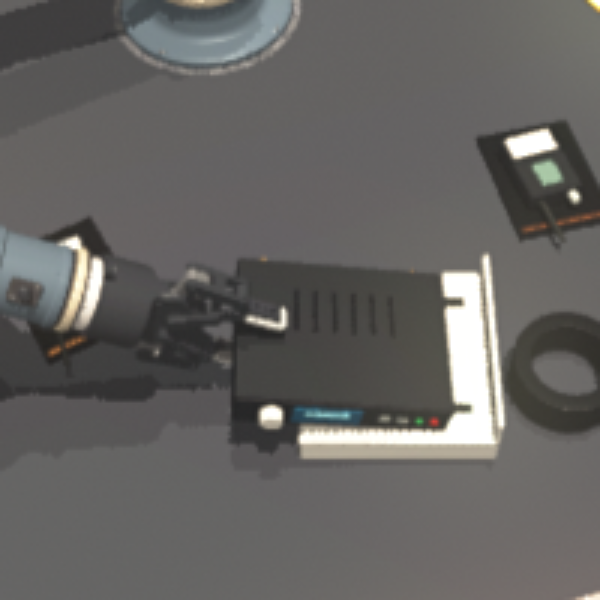

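```bash
python3 -m creep '[[-0.6,-2.6,-8,0.7,-0.18,0,0.75],[-0.6,-2.3,-8,0.7,-0.18,0,0.75],[-0.5,-1.8,-8,0.7,-0.18,0,0.75],[-0.3,-1,-8,0.7,-0.18,0,0.75],[0,0,0,0,0,0,0.75]]';python3 -m creep '[[0,-0.6,-4,0.3,-0.08,0,0.75],[0,0,-4,0.3,-0.08,0,0.75],[0,0,0,0,0,0,0.75],[0,0,0,0,0,0,0.75]]'; python3 plan.py .75|head -1
```

```text
t: 13.35
tool_pos: [0.5082, -0.2061, 0.1299]
eef_rot: [[-0.965, 0.113, 0.236], [0.262, 0.397, 0.879], [0.006, 0.911, -0.413]]
contact_force: [-1.2, -1.9, -4.2]
grip_width: 0.748
t: 13.85
tool_pos: [0.5085, -0.2064, 0.1231]
eef_rot: [[-0.965, 0.109, 0.238], [0.261, 0.389, 0.883], [0.004, 0.915, -0.404]]
contact_force: [-0.8, -3.0, -4.3]
grip_width: 0.753
t 13.85 tcp [ 508.5 -206.4  123.1] phi 66.2 F [-0.8 -3.  -4.3] g 0.753 q [ 1.27  1.22 -1.11  1.9  -0.17  0.73  1.91]
```

```bash
for i in 1 2; do python3 -m creep '[[0,0,-1.5,0,0,0,0.75],[0,0,-1.5,0,0,0,0.75],[0,0,0,0,0,0,0.75]]'|grep -E 'pos|force'; done
```

```text
tool_pos: [0.5085, -0.2055, 0.1206]
contact_force: [-0.5, -0.4, -0.5]
tool_pos: [0.5084, -0.2062, 0.1169]
contact_force: [0.0, -0.4, 0.2]
```

The box is down, with no force left on the fingers. I withdraw, straighten the tool and turn the jaws parallel to the box's end for a two-finger push.

```bash
python3 -m creep '[[-3,-11,0,0,0,0,0.75],[-3,-11,0,0,0,0,0.75],[-3,-11,0,0,0,0,0.75],[-3,-10,0,0,0,0,0.75],[0,3,25,-9.1,2.45,0,0.75],[0,5,25,-9.1,2.45,0,0.75],[0,5,25,-9.1,2.45,0,0.75],[0,5,25,-9.1,2.45,0,0.75],[0,5,25,-9.1,2.45,0,0.9],[0,5,25,-9.1,2.45,0,0.9],[0,5,25,-9.1,2.45,0,0.9],[0,0,0,0,0,0,1]]' | grep -E 'pos|rot|force'
python3 -m creep '[[3,10,0,0,0,-10.05,1],[3,10,0,0,0,-10.05,1],[3,10,0,0,0,-10.05,1],[3,10,0,0,0,-10.05,1],[3,10,0,0,0,-10.05,1],[3,10,0,0,0,-10.05,1],[3,10,0,0,0,-10.05,1],[3,10,0,0,0,-10.05,1],[3,10,0,0,0,-10.05,1],[0,0,0,0,0,0,1],[0,0,0,0,0,0,1]]'
python3 - <<'E'
from fit import *
p=np.load("p.npy")
im=save('scene','pics/j0.png')
box2=box(41-200,41,-84,66,34,74)
ims=[]
for n in("scene","side","wrist"):
    im=manip.capture(n)
    if n!="wrist":
        v=cv2.resize(im[130:290,180:390,::-1],(525,400))
        h=cv2.convexHull(((proj(n,w_stand(box2,p))+.5-[180,130])*2.5).astype(np.float32)).astype(int); cv2.polylines(v,[h],1,(0,0,255),1)
        ims.append(cv2.resize(v,(394,300)))
    else: w=im[:,:,::-1]
print(proj("wrist",w_stand(box2,p)).round(0).tolist())
cv2.imwrite("pics/j.png",np.hstack([np.vstack(ims),cv2.resize(w,(400,300)) if 0 else np.vstack([cv2.resize(w,(400,300)),np.zeros((300,400,3),np.uint8)])]))
E
```

```text
tool_pos: [0.4976, -0.2141, 0.2947]
eef_rot: [[-0.966, 0.26, 0.005], [0.26, 0.966, 0.001], [-0.004, 0.003, -1.0]]
contact_force: [1.0, -0.1, -0.7]
t: 17.48
tool_pos: [0.523, -0.1271, 0.2911]
eef_rot: [[0.271, 0.963, 0.002], [0.963, -0.271, 0.001], [0.001, 0.002, -1.0]]
contact_force: [-0.2, -0.3, 0.1]
grip_width: 1.003
[[351.0, 152.0], [370.0, 163.0], [157.0, 153.0], [137.0, 164.0], [386.0, -204.0], [426.0, -295.0], [118.0, -204.0], [76.0, -295.0]]
```

View pics/j.png

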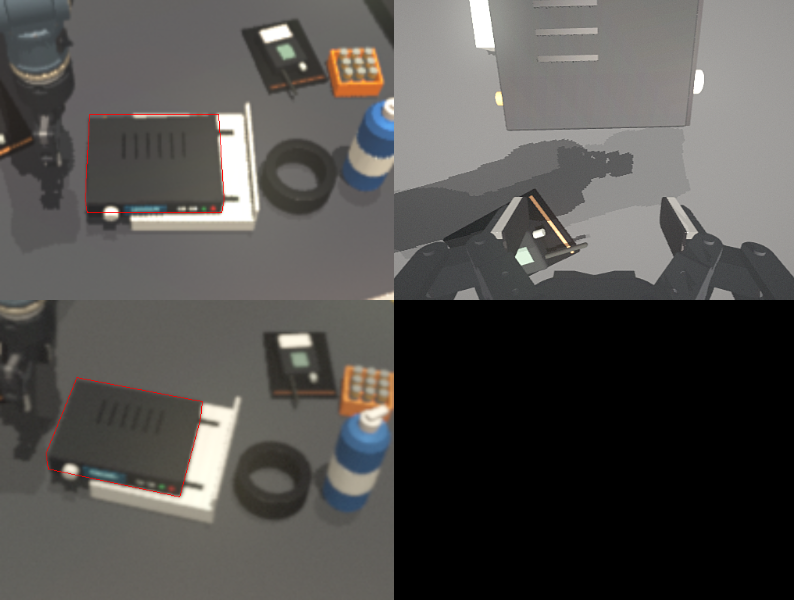

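The receiver lies flat on its underside and matches the predicted outline, with about 47 mm left to the stop. The wrist view shows its end at row ~164, centred between the fingers. Now I go down and push.

```bash
python3 -m creep '[[0,0,-22,0,0,0,1],[0,0,-22,0,0,0,1],[0,0,-22,0,0,0,1],[0,0,-20,0,0,0,1],[0,0,0,0,0,0,1],[1.9,6.7,0,0,0,0,1],[1.9,6.7,0,0,0,0,1],[1.3,4.8,0,0,0,0,1],[1.3,4.8,0,0,0,0,1],[1.3,4.8,0,0,0,0,1],[1.3,4.8,0,0,0,0,1]]'
python3 -m creep '[[1.3,4.8,0,0,0,0,1],[1.3,4.8,0,0,0,0,1],[1.3,4.8,0,0,0,0,1],[1.3,4.8,0,0,0,0,1]]'|grep -E 'pos|force'
```

```text
t: 19.05
tool_pos: [0.5312, -0.0957, 0.2061]
eef_rot: [[0.272, 0.962, -0.001], [0.962, -0.272, -0.004], [-0.004, 0.001, -1.0]]
contact_force: [-6.6, -8.2, 6.8]
grip_width: 0.999
tool_pos: [0.5371, -0.0766, 0.206]
contact_force: [-2.6, -5.5, 2.7]
```

```bash
python3 -m creep '[[1.1,3.9,0,0,0,0,1],[1.1,3.9,0,0,0,0,1],[1.1,3.9,0,0,0,0,1],[1.1,3.9,0,0,0,0,1],[0,0,0,0,0,0,1]]'|grep -E 'pos|force'
python3 -m creep '[[0.5,1.9,0,0,0,0,1],[0.5,1.9,0,0,0,0,1],[0,0,0,0,0,0,1]]'|grep -E 'pos|force'
python3 -c "
from h import *
v=[cv2.resize(save(n,'pics/x.png')[150:290,200:380,::-1],(400,311),interpolation=cv2.INTER_CUBIC) for n in('scene','side')]
cv2.imwrite('pics/k.png',np.hstack(v))"
```

```text
tool_pos: [0.5417, -0.0602, 0.206]
contact_force: [-1.3, -5.9, 1.6]
tool_pos: [0.5428, -0.0562, 0.206]
contact_force: [-0.6, -5.1, 1.7]
```

View pics/k.png

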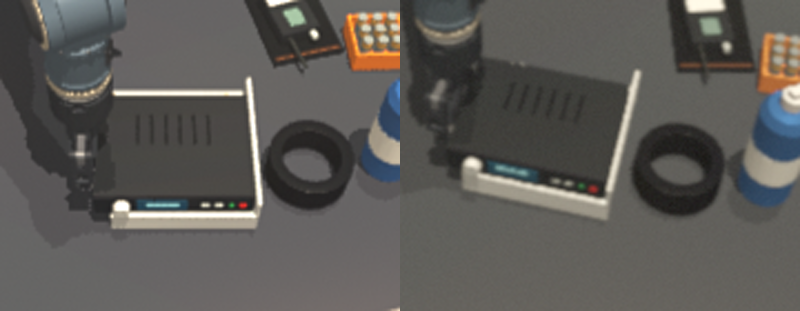

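Nearly home: the gap to the stop is only a few pixels, at about col 250 of the left view. I'll close it in 1 mm steps until the force rises.

```bash
for i in 1 2 3; do python3 -m creep '[[0.3,1,0,0,0,0,1],[0.3,1,0,0,0,0,1],[0,0,0,0,0,0,1]]'|grep -E 'pos|force'; done
```

```text
tool_pos: [0.5432, -0.0546, 0.2059]
contact_force: [-1.8, -5.3, 1.6]
tool_pos: [0.5434, -0.0542, 0.206]
contact_force: [-2.5, -11.1, 3.1]
tool_pos: [0.5435, -0.0538, 0.2059]
contact_force: [-4.6, -13.7, 4.7]
```

```bash
for i in 1 2; do python3 -m creep '[[0.3,1,0,0,0,0,1],[0.3,1,0,0,0,0,1],[0,0,0,0,0,0,1],[0,0,0,0,0,0,1]]'|grep -E 'pos|force'; done
python3 -c "
from h import *
print(manip.observe()['moment'])"
```

```text
tool_pos: [0.5436, -0.0533, 0.2059]
contact_force: [-6.0, -18.4, 7.5]
tool_pos: [0.5438, -0.0529, 0.2059]
contact_force: [-7.4, -19.8, 8.9]
[-3.80647922  1.37449321  0.50223425]
```

Firmly seated: about 20 N for less than 0.5 mm of travel. I back off, rise and check.

```bash
python3 -m creep '[[-0.8,-3,0,0,0,0,1],[-2,-7,0,0,0,0,1],[-3,-10,0,0,0,0,1],[-3,-10,0,0,0,0,1],[-3,-10,0,0,0,0,1],[0,0,30,0,0,0,1],[0,0,40,0,0,0,1],[0,0,40,0,0,0,1],[0,0,40,0,0,0,1],[0,0,40,0,0,0,1],[0,0,0,0,0,0,1],[0,0,0,0,0,0,1]]'
python3 - <<'E'
from fit import *
p=np.load("p.npy"); b2=box(-112,88,-84,66,34,74); v=[]
for n in('scene','side'):
    im=manip.capture(n)[150:290,200:380,::-1]; v.append(cv2.resize(im,(400,311),interpolation=cv2.INTER_CUBIC))
w=cv2.resize(manip.capture('wrist')[:,:,::-1],(385,289))
cv2.imwrite('pics/l.png',np.vstack([np.hstack(v),np.hstack([w,np.zeros((289,415,3),np.uint8)])]))
print(proj("wrist",w_stand(b2,p)).round(0).tolist(),proj("wrist",w_stand(SB[1],p)).round(0).tolist())
E
```

```text
t: 24.28
tool_pos: [0.5338, -0.0852, 0.3955]
eef_rot: [[0.272, 0.962, 0.003], [0.962, -0.272, -0.0], [0.0, 0.003, -1.0]]
contact_force: [-0.7, -0.1, -0.0]
grip_width: 1.001
[[324.0, 132.0], [333.0, 137.0], [188.0, 132.0], [179.0, 137.0], [340.0, -98.0], [354.0, -131.0], [171.0, -97.0], [156.0, -131.0]] [[352.0, -98.0], [365.0, -124.0], [138.0, -97.0], [122.0, -123.0], [353.0, -104.0], [366.0, -130.0], [137.0, -103.0], [121.0, -130.0]]
```

View pics/l.png

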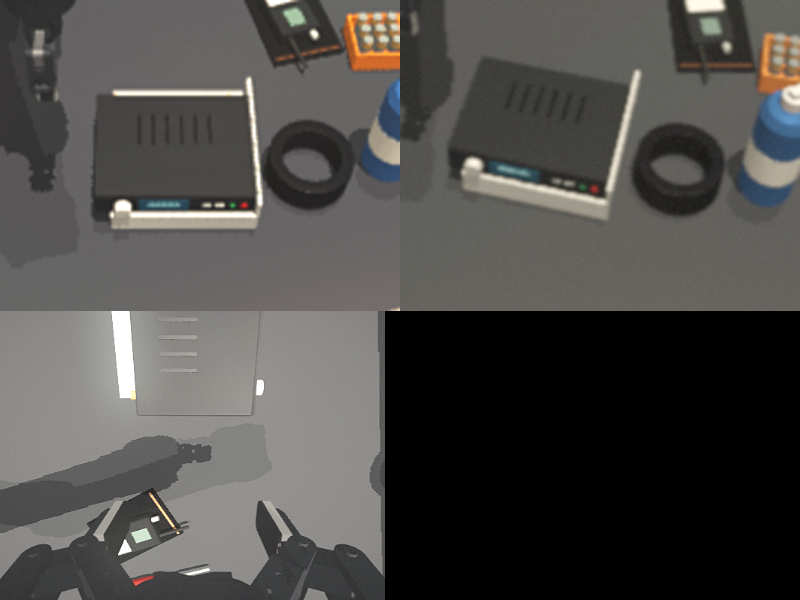

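The box looks flush with the stop. I'll take one close look with the wrist camera above the stop to check that it's square.

```bash
python3 -m creep '[[7,24,0,0,0,0,1],[7,24,0,0,0,0,1],[7,24,0,0,0,0,1],[7,24,0,0,0,0,1],[0,0,0,0,0,0,1],[0,0,0,0,0,0,1]]'|grep -E 'pos|force'
python3 - <<'E'
from fit import *
p=np.load("p.npy")
im=manip.capture('wrist'); cv2.imwrite('pics/m.png',cv2.resize(im[:,:,::-1],(800,600),interpolation=cv2.INTER_CUBIC))
print((proj("wrist",w_stand(SB[1],p))*1.5625).round(0).tolist())
E
```

```text
tool_pos: [0.562, 0.0099, 0.3953]
contact_force: [0.2, -0.6, -0.2]
[[531.0, 44.0], [546.0, 31.0], [232.0, 45.0], [212.0, 32.0], [531.0, 36.0], [547.0, 23.0], [231.0, 38.0], [211.0, 24.0]]
```

View pics/m.png

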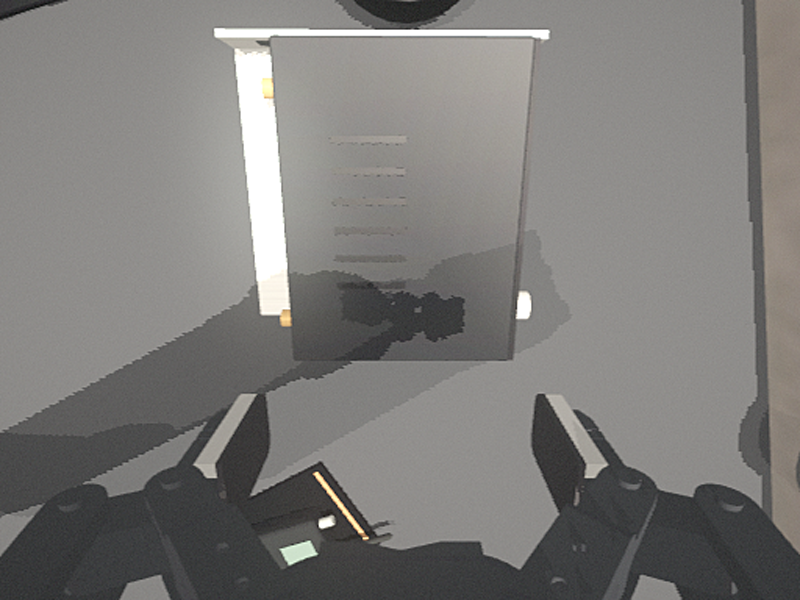

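The box's end runs evenly along the stop, from cols 270 to 538 at row ~37, parallel to the lip with no gap. It's square and home, and the robot is clear of it.

```bash
python3 -c "
from workcell import manip
print(manip.close_job(), manip.observe()['t'])"
```

```text
the job is handed in; nothing more can be done
the job is handed in; nothing more can be done
```

The receiver now lies flat on its underside, with its end square against the stop. I handed the job in at about 24 to 25 s on the robot's clock.

- **Lowering:** I straddled its top with loose jaws, tipped it over towards the open edge and eased it down on the lower finger. The tool force stayed at about 5 N or less in every reading, and the box was never gripped.
- **Pushing:** With the jaws open I pushed its end about 47 mm along the plate. At the stop the force rose to about 20 N sideways (22 N in all) over the last half millimetre, so it is seated.
- **Last checks:** In the final wrist picture the end runs parallel to the lip with no visible gap. The robot was clear of the box and read no force. The other things looked unmoved in the pictures; I did not measure them again.
- **Disagreement:** The first pose fit and the wrist camera differed by about 2 to 6 mm on where the receiver stood. I corrected for it before straddling the box. One of the two pose fits was also thrown off by a bad outline, so I used the other.

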